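# Load a paint cake into the palette and clip it in

## Robot

A 6-joint arm with a two-finger parallel gripper is mounted at the origin on the work surface. World frame = base frame: x ahead of the robot, y to its left, z up, the work surface at z = 0. Lengths are in m, angles in rad, forces in N, time in s.
With the tool pointing down it reaches from about 0.3 to 0.775 m from the base axis. Payload 14.6 kg.
Tool frame: the origin (TCP) lies where the fingers leave the gripper's body, on its centre line; the fingertips stand 73 mm ahead of it and the grasp point (between the pads) lies 54 mm ahead of it; z points along the fingers, y is the direction in which the jaws open and shut (so a half turn about z gives the same grasp; the last joint's range is limited). The gripper opens to 85 mm and grips with 20 to 120 N. Pads are 22 mm wide; open, the fingers measure 114 mm over their backs; the gripper's body (76 mm by 85 mm) begins 54 mm behind the grasp point. The pads swing forward as they close: fully open they stand 13 mm farther back than shut.
Start: joints at [1.172, 0.3, 1.521, -0, 1.321, -0.067], TCP at [0.179, 0.52, 0.304] pointing down, gripper open.
Joint ranges: [-3.03, 3.03], [-0.79, 2.21], [0.23, 2.52], [-1.04, 4.18], [0, 3.07], [-2.55, 2.55]. Speed limits (rad/s): [2.22, 2.22, 2.57, 3.14, 3.14, 3.14].

## Interface

Orientations are given as a unit quaternion [x, y, z, w].
In Python, from plant import r, optics, status gives the robot as it stands. The module is installed in compiled form; this text tells all that it offers. Calls block until the motion is done:
- r.reach(position, orientation): joint-space move of the TCP to a pose.
- r.line_to(position, frame=None, velocity=0.15, contact_N=None): straight line of the TCP; frame=None keeps the orientation; velocity is the mean speed in m/s. With contact_N (N) it stops when the force on the tool has changed by that much, and returns True; else False.
- r.goto_joints(angles): joint-space move.
- r.grip(opening, grip_force=None): finger opening in m; grip_force is the grip in N (None keeps the last); returns when the fingers have stopped.
- r.sleep(seconds).
- r.ik(position, orientation): joint angles nearest the present ones, or None.
- optics.capture(name): name is "scene" or "top" or "wrist"; returns (picture, depth): 384x512x3 uint8, red, green, blue; 384x512 float32, m along the optical axis (not along the pixel's ray), 0 where there is no reading.
- optics.camera_info(name): a dict with "intrinsics" (3x3 intrinsics, pixels), "k1" (the pictures are not rectified: a ray, as slopes to the right and down, at radius r is drawn at 1 + k1 r^2 times it, then the intrinsics apply), "world_to_cam" (4x4, takes a point from world to camera coordinates). Camera axes: x right, y up, looking along -z (the intrinsics and any distortion apply to the point x, -y, -z); pixel columns grow to the right and rows downward; lengths in m; the calibration is good to about 2 mm. A picture is of the moment at which its call begins: read the wrist's pose just before it. camera_info takes no time and is no camera call; for the wrist camera it gives the pose at the moment of the call.
A pose or a line that the arm cannot do raises r.PlanningError and nothing moves.
- r.close_job(): hands the job in, once; it reports no verdict.
Trained networks look in the newest picture that a camera, given by its name, has taken for a name from the list of things; names that differ only in an ending like _2 or _b are one class to them, and where a whole thing is asked for, a point or a joint stands for the part that bears it (a point fixed in the world has none). Each returns a list of dicts, best first, with "score" (0 to 1); they miss things now and then, are a little off and sometimes report something else, mostly with a low value. They report only what shows in the picture. A call takes as long as a camera call. They do not tell look-alikes from the thing itself.
- optics.spot_in(camera, target): "extent" ([left, top, right, bottom] as shares, 0 to 1, of the picture: columns of its width, rows of its height, round what is visible of it).
- optics.spot_point(camera, target): "location" ([row, column] as shares, 0 to 1, of the picture: columns of its width, rows of its height: a listed point, or the origin of a listed thing).
Readings, each from a call of its own:
- status.read_time(): time.
- status.read_joint_positions(): joint angles.
- status.read_joint_velocities(): joint speeds.
- status.read_tau(): joint torques, N m.
- status.read_position(): TCP position.
- status.read_tcp_rot(): TCP orientation.
- status.read_contact_force(): force on the tool from outside, world axes, zero at the start.
- status.read_moment(): the same for the moment, N m.
- status.read_gripper_width(): finger opening in m.
Only numpy, scipy, OpenCV 4.12 (cv2) and the standard library are available. Lean on these libraries where they do the work, as an engineer would, in place of code of your own. Each camera call takes 0.05 s, during which the arm holds its last target.

## Task

Slide the ochre paint cake flat along the white palette plate, without lifting it off the plate, until it drops into the round well and sits fully down and flat. Then swing the steel clip over it by its black knob, all the way to its stop, and let go. Leave the jar, tin, tape and paint scraper where they are.

Things in the scene. Friction and masses are not known exactly. Their poses are not given: they have to be found in the camera images.
- palette: White enamelled plate fixed to the bench, 190 mm (its x) by 300 mm (its y) by 16 mm thick; its top (the deck) is flat and smooth. Origin: centre of its underside, z up. The spots of colour along its -x edge are dry and flush. The cake starts on the deck in its -y half, the well is in its +y half, with nothing in between.
- well (a point): Centre of the mouth of the round well in the palette, level with the deck, at (0, 70, 16) mm in the palette's frame. The well has a dark grey floor, is 67 mm across and 6 mm deep, with upright walls.
- cake: Hard round cake of ochre paint, a plain disc 64 mm in diameter and 12 mm thick, about 70 g, lying flat. Origin: centre of its underside. On the deck its underside is 16 mm above the bench; seated in the well it is 10 mm above the bench and 6 mm of the cake stands proud of the deck.
- clip (a joint): Steel swing clip: a level bar turning about an upright pivot at (72, 70) mm in the palette's x, y. At angle q (rad) the bar points from the pivot along (-cos q, sin q) in the palette's x, y. 0 = closed, at its stop, across the well; opening swings it towards +y; it starts at 1.1 to 1.5 (far stop 1.7). Light friction (0.5 N at the knob) holds it where it is left.
- clip_knob (a point): Centre of the top of the clip's black upright round knob: 14 mm in diameter, 32 mm tall above the bar, 62 mm from the pivot, its top 46 mm above the deck. The bar is 16 mm wide, ends 10 mm past the knob's axis; its underside is 8 mm and its top 14 mm above the deck: it passes over a seated cake but strikes one that is not down.
- jar: Closed glass jar with steel cap, 66 mm in diameter, 100 mm tall, standing on the bench off the palette's -y end. Origin: centre of its underside. Bystander.
- tin: Grey and steel tin, 76 mm in diameter, 110 mm tall, standing on the bench off the palette's +y end. Origin: centre of its underside. Bystander.
- tape: Roll of blue tape, 90 mm in diameter, 24 mm tall, lying on the bench beyond the palette's +x edge. Origin: centre of its underside. Bystander.
- scraper: Paint scraper with a wooden handle and flat steel blade 65 mm wide, 200 mm long, lying on the bench beyond the palette's +x edge. Origin: underside, near mid-length. Bystander.
Not all that is in view belongs to the job. There is more than one size of the cake; the job needs the largest.

How it is judged:
By the outcome, as a careful person would: the job done as asked, in the order asked, and still so for the second after the job is handed in, with the robot touching nothing.
It also fails if it takes over 53 s, if anything falls off the work surface, if the arm or the gripper's body presses on something with over 40 N, if the wrist force passes 120 N, or if a joint passes its speed limit or range.

## Working session

There is one attempt and no reset: what is moved stays moved. The work goes in short steps, each a Python script; the robot and the scene stay as the last script left them, time stands still between calls to the robot, and variables do not carry over. Pictures are saved under pics/ and viewed, and the job is handed in when it is done.

```bash
mkdir -p pics
python3 - <<'E'
from plant import r, optics, status
import cv2, numpy as np
print(status.read_time(), status.read_position(), status.read_tcp_rot())
for c in ["scene","top","wrist"]:
    p,d=optics.capture(c)
    cv2.imwrite(f"pics/{c}0.png",p[:,:,::-1])
    np.save(f"pics/{c}0.npy",d)
    i=optics.camera_info(c); print(c,i["intrinsics"],i["k1"],np.round(i["world_to_cam"],4).tolist())
    for t in ["palette","cake","clip","tape"]:
        print(t,[(np.round(x["extent"],3).tolist(),round(x["score"],2)) for x in optics.spot_in(c,t)])
    for t in ["well","clip_knob","cake","palette"]:
        print(t,[(np.round(x["location"],4).tolist(),round(x["score"],2)) for x in optics.spot_point(c,t)])
print(status.read_time())
E
```

```text
0.0 [0.17910566 0.51985504 0.30330317] [ 1.65134648e-01  9.86270847e-01 -5.86566624e-04 -1.39366788e-04]
scene [[377.01849062   0.         259.56686165]
 [  0.         377.01849062 197.0265957 ]
 [  0.           0.           1.        ]] -0.0013873053660351103 [[0.8456, 0.5338, 0.0009, -0.5066], [-0.3027, 0.4782, 0.8244, 0.0722], [0.4396, -0.6974, 0.566, -1.1718], [0.0, 0.0, 0.0, 1.0]]
palette [([0.318, 0.503, 0.577, 0.753], 0.79)]
cake [([0.384, 0.59, 0.441, 0.646], 0.91), ([0.312, 0.563, 0.352, 0.599], 0.64), ([0.261, 0.619, 0.292, 0.64], 0.58)]
clip [([0.529, 0.505, 0.552, 0.591], 0.77)]
tape [([0.503, 0.7, 0.587, 0.806], 0.89)]
well [([0.5479, 0.4771], 0.92)]
clip_knob [([0.6247, 0.6111], 0.74), ([0.499, 0.5441], 0.55)]
cake [([0.6237, 0.4104], 0.56), ([0.5802, 0.3318], 0.53), ([0.6422, 0.2762], 0.43)]
palette [([0.6089, 0.4559], 0.7)]
top [[472.937917     0.         252.95781195]
 [  0.         472.937917   186.28047988]
 [  0.           0.           1.        ]] -0.029987347313425002 [[-0.0069, -0.9996, 0.0275, 0.0364], [0.995, -0.0042, 0.0996, -0.5888], [-0.0995, 0.0281, 0.994
[... 242 characters left out ...]
, 0.693, 0.673, 0.749], 0.59), ([0.549, 0.542, 0.598, 0.61], 0.55)]
clip [([0.412, 0.466, 0.477, 0.516], 0.6)]
tape [([0.576, 0.312, 0.646, 0.404], 0.78)]
well [([0.5609, 0.4592], 0.95)]
clip_knob [([0.4969, 0.4199], 0.52)]
cake [([0.7141, 0.6557], 0.89), ([0.5833, 0.5813], 0.85), ([0.7331, 0.573], 0.59)]
palette [([0.5612, 0.5184], 0.57)]
wrist [[336.36673966   0.         256.12628682]
 [  0.         336.36673966 191.06615259]
 [  0.           0.           1.        ]] -0.0890189880446904 [[0.3248, 0.9458, 0.0, -0.5507], [-0.9035, 0.3103, -0.2955, 0.0399], [-0.2795, 0.096, 0.9553, -0.3796], [0.0, 0.0, 0.0, 1.0]]
palette []
cake []
clip []
tape []
well []
clip_knob []
cake []
palette []
1.35
```

View pics/scene0.png

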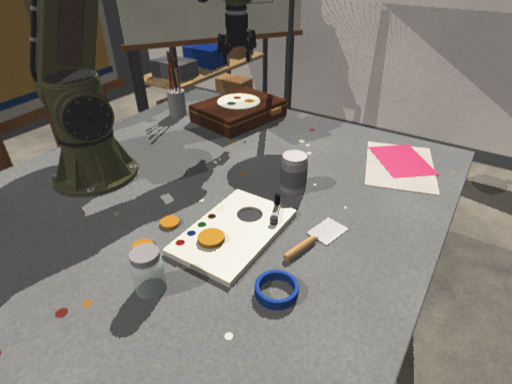

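View pics/top0.png

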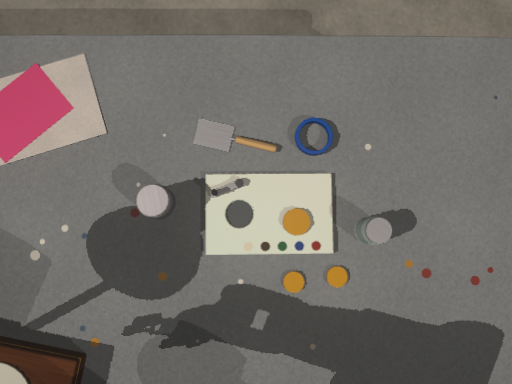

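View pics/wrist0.png

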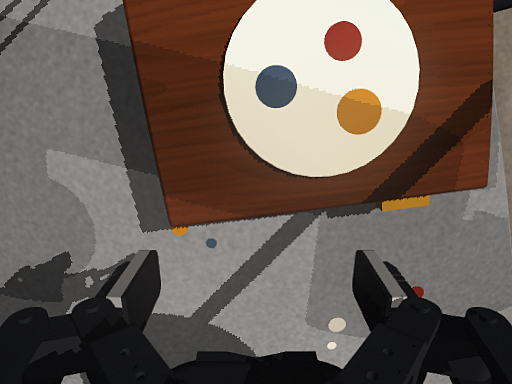

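The top view shows the large ochre cake on the plate at about (297,222), with the well at (239,214). The clip runs from about (240,183) to its knob near (214,192). Two smaller look-alike cakes lie on the bench at (293,282) and (337,277). The wrist view shows only a wooden box with a decoy plate. Next I'll turn these pixels into positions.

```bash
cat > h.py <<'E'
import numpy as np, cv2
from scipy.optimize import least_squares
def proj(info,P):
    P=np.atleast_2d(P); W=np.array(info["world_to_cam"]); K=np.array(info["intrinsics"])
    c=P@W[:3,:3].T+W[:3,3]; s=np.stack([c[:,0]/-c[:,2],-c[:,1]/-c[:,2]],1)
    s=s*(1+info["k1"]*(s**2).sum(1,keepdims=True))
    return s*[K[0,0],K[1,1]]+K[:2,2]
def ray(info,uv):
    W=np.array(info["world_to_cam"]); K=np.array(info["intrinsics"])
    D=np.array([info["k1"],0,0,0,0.])
    s=cv2.undistortPoints(np.array(uv,float).reshape(-1,1,2),K,D).reshape(-1,2)
    d=np.stack([s[:,0],-s[:,1],-np.ones(len(s))],1)@W[:3,:3]
    o=-W[:3,:3].T@W[:3,3]
    return o,d
def onplane(info,uv,z):
    o,d=ray(info,uv); return o+d*((z-o[2])/d[:,2])[:,None]
def tri(obs):
    A=np.zeros((3,3));b=np.zeros(3)
    for info,uv in obs:
        o,d=ray(info,[uv]);d=d[0]/np.linalg.norm(d[0]);M=np.eye(3)-np.outer(d,d);A+=M;b+=M@o
    return np.linalg.solve(A,b)
def blob(mask,near=None,amin=100):
    n,l,s,c=cv2.connectedComponentsWithStats(mask.astype(np.uint8))
    out=[(s[i,4],i,c[i]) for i in range(1,n) if s[i,4]>=amin]
    if near is not None: out.sort(key=lambda o:np.hypot(*(o[2]-near)))
    else: out.sort(key=lambda o:-o[0])
    return (l==out[0][1]),out[0]
E
python3 - <<'E'
from h import *
from plant import optics
p=cv2.imread("pics/top0.png"); s=cv2.imread("pics/scene0.png")
it=optics.camera_info("top"); is_=optics.camera_info("scene")
def masks(im):
    hsv=cv2.cvtColor(im,cv2.COLOR_BGR2HSV)
    return (hsv[...,0]>8)&(hsv[...,0]<28)&(hsv[...,1]>150)&(hsv[...,2]>90), (hsv[...,1]<70)&(hsv[...,2]>170), hsv
o,w,h=masks(p)
m,b=blob(o,(297,222)); print("cake top",b)
mw,bw=blob(w,(270,215),1000); print(bw)
hull=cv2.convexHull(np.argwhere(mw)[:,::-1].astype(np.int32)); rect=cv2.minAreaRect(hull); box=cv2.boxPoints(rect); print("rect",rect,box)
B=onplane(it,box,0.016); print(np.round(B,4)); print(np.linalg.norm(np.roll(B,-1,0)-B,axis=1), B.mean(0))
dk=(h[...,2]<110)
mk,bk=blob(dk[:, :],(239,214),300); print("well",bk)
print("cake",onplane(it,[b[2]],0.026),"well rim",onplane(it,[bk[2]],0.012))
o2,w2,h2=masks(s)
m2,b2=blob(o2,(211,239)); mk2,bk2=blob(h2[...,2]<110,(249,213),50); print(b2,bk2)
print("tri cake",tri([(it,b[2]),(is_,b2[2])]),"tri well",tri([(it,bk[2]),(is_,bk2[2])]))
d=np.load("pics/top0.npy");
W=np.array(it["world_to_cam"])
for uv in [(297,222),(270,195),(239,214),(214,192),(238,183),(240,184),(152,201)]:
    oo,dd=ray(it,[uv]); dep=d[uv[1],uv[0]]; print(uv,np.round(oo+dd[0]*dep,4))
cv2.imwrite("pics/top0z.png",cv2.resize(p[160:270,190:345],None,fx=5,fy=5,interpolation=cv2.INTER_CUBIC))
E
```

```text
cake top (np.int32(542), 1, array([296.39114391, 221.39483395]))
(np.int32(7991), 6, array([269.41058691, 213.35064448]))
rect ((269.0, 214.0), (80.0, 126.0), 90.0) [[206. 174.]
 [332. 174.]
 [332. 254.]
 [206. 254.]]
[[ 0.6201  0.1442  0.016 ]
 [ 0.6191 -0.1568  0.016 ]
 [ 0.4292 -0.1524  0.016 ]
 [ 0.4316  0.1437  0.016 ]]
[0.30099845 0.18995116 0.29613118 0.18843876] [ 0.52498921 -0.00530884  0.016     ]
well (np.int32(577), 157, array([238.89774697, 213.66031196]))
cake [[ 0.50615476 -0.06818443  0.026     ]] well rim [[0.52565399 0.06645849 0.012     ]]
(np.int32(394), 20, array([210.6751269 , 237.81218274])) (np.int32(149), 48, array([247.06040268, 213.18791946]))
tri cake [ 0.50619895 -0.06876779  0.02157936] tri well [0.52316454 0.0647722  0.01640411]
(297, 222) [ 0.5046 -0.0691  0.0299]
(270, 195) [ 0.5691 -0.0074  0.0183]
(239, 214) [0.5251 0.0662 0.0059]
(214, 192) [0.5732 0.1228 0.0597]
(238, 183) [0.5964 0.0682 0.0336]
(240, 184) [0.594  0.0636 0.0334]
(152, 201) [0.5499 0.254  0.1089]
```

View pics/top0z.png

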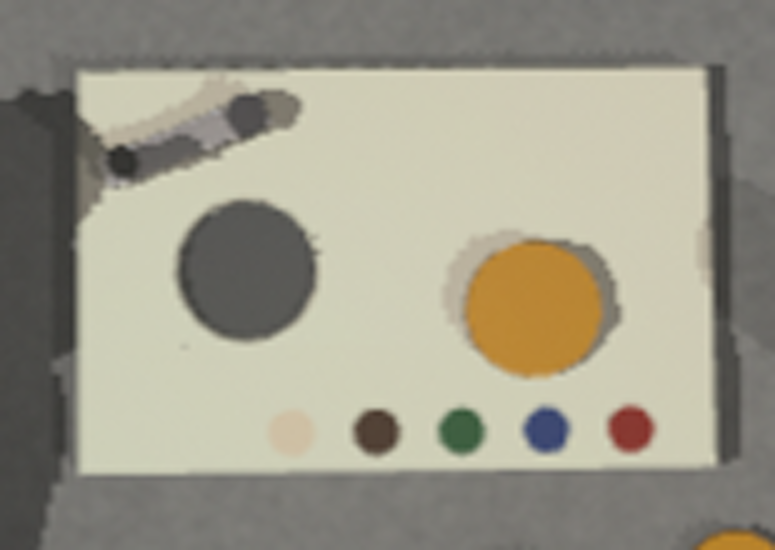

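Top and scene agree: plate centre is about (0.525, -0.004), cake (0.506, -0.068), well (0.525, 0.066). Triangulated heights match the text. The knob is near (0.573, 0.123). I'll take a closer wrist view to refine these.

```bash
cat >> h.py <<'E'
def quat(jaw):
    """tool down, jaw (tool y) along world angle jaw (rad)"""
    # 180deg about horizontal axis at phi maps y(90deg)->2phi-90
    phi=(jaw+np.pi/2)/2
    return [np.cos(phi),np.sin(phi),0.,0.]
E
python3 - <<'E'
from h import *
from plant import r, optics, status
from scipy.spatial.transform import Rotation as R
i=optics.camera_info("wrist");W=np.array(i["world_to_cam"]);o=-W[:3,:3].T@W[:3,3]
Rt=R.from_quat(status.read_tcp_rot()).as_matrix();t=np.array(status.read_position())
print("cam in tool",Rt.T@(o-t),"look",Rt.T@(-W[2,:3]))
best=None
for jaw in [np.pi/2,-np.pi/2,0,np.pi]:
    q=quat(jaw); M=R.from_quat(q).as_matrix(); c=M@(Rt.T@(o-t)); l=M@(Rt.T@(-W[2,:3]))
    print(jaw,c,l,"ik",[None if (k:=r.ik(x,q)) is None else np.round(k,2) for x in ([0.506,-0.068,0.1],[0.525,0.067,0.1],[0.55,0.12,0.13])])
E
```

```text
cam in tool [ 0.07464065  0.00063714 -0.0706229 ] look [-2.95513013e-01  3.53567695e-04  9.55338649e-01]
1.5707963267948966 [-0.07464065  0.00063714  0.0706229 ] [ 2.95513013e-01  3.53567695e-04 -9.55338649e-01] ik [array([-0.21,  0.49,  1.8 , -0.  ,  0.86, -1.78]), array([ 0.06,  0.52,  1.75, -0.  ,  0.88, -1.51]), array([ 0.15,  0.53,  1.64, -0.  ,  0.97, -1.42])]
-1.5707963267948966 [ 0.07464065 -0.00063714  0.0706229 ] [-2.95513013e-01 -3.53567695e-04 -9.55338649e-01] ik [array([-0.21,  0.49,  1.8 , -0.  ,  0.86,  1.37]), array([ 0.06,  0.52,  1.75, -0.  ,  0.88,  1.63]), array([ 0.15,  0.53,  1.64, -0.  ,  0.97,  1.72])]
0 [0.00063714 0.07464065 0.0706229 ] [ 3.53567695e-04 -2.95513013e-01 -9.55338649e-01] ik [array([-0.21,  0.49,  1.8 , -0.  ,  0.86, -0.21]), array([ 0.06,  0.52,  1.75, -0.  ,  0.88,  0.06]), array([ 0.15,  0.53,  1.64, -0.  ,  0.97,  0.15])]
3.141592653589793 [-0.00063714 -0.07464065  0.0706229 ] [-3.53567695e-04  2.95513013e-01 -9.55338649e-01] ik [None, None, None]
```

Run:
```python
from h import *
from plant import r, optics, status
import pickle
out=[]
q=quat(0.0)
for k,pos in enumerate([[0.515,-0.01,0.31],[0.506,-0.068,0.20]]):
    (r.reach(pos,q) if k==0 else r.line_to(pos,q,velocity=0.2))
    i=optics.camera_info("wrist"); p,d=optics.capture("wrist")
    cv2.imwrite(f"pics/w{k+1}.png",p[:,:,::-1]); out.append((i,d,status.read_position(),status.read_tcp_rot()))
    for t in ["well","clip_knob","cake"]:
        print(t,[(np.round(np.array(x["location"])[::-1]*[512,384],1).tolist(),round(x["score"],2)) for x in optics.spot_point("wrist",t)])
    print(status.read_time(),out[-1][2],out[-1][3])
pickle.dump(out,open("w.pkl","wb"))
```

```text
well [([267.3, 90.2], 0.66)]
clip_knob [([322.8, 22.6], 0.83)]
cake [([131.6, 196.6], 0.58), ([151.5, 277.5], 0.48)]
3.7917 [ 0.51501504 -0.00932591  0.30999876] [ 7.06664929e-01  7.07548356e-01  2.77073873e-05 -3.19814895e-05]
well [([282.7, 2.4], 0.77)]
clip_knob []
cake [([117.8, 284.7], 0.84), ([89.3, 176.0], 0.77), ([256.7, 193.7], 0.7)]
4.7667 [ 0.50651562 -0.06764467  0.20120171] [7.06939553e-01 7.07273314e-01 5.51253567e-04 7.90162416e-04]
```

View pics/w1.png

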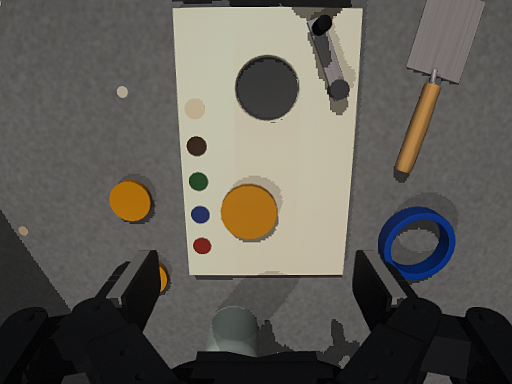

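View pics/w2.png

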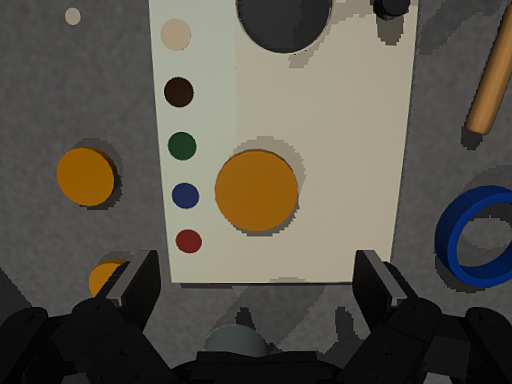

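Run:
```python
from h import *
import pickle
out=pickle.load(open("w.pkl","rb"))
def circ(P):
    f=lambda x:np.hypot(P[:,0]-x[0],P[:,1]-x[1])-x[2]
    s=least_squares(f,[*P.mean(0)[:2],0.03],loss="soft_l1",f_scale=0.0005); return np.round(s.x,4),round(float(np.std(s.fun)),5)
cents=[]
for k in (1,2):
    im=cv2.imread(f"pics/w{k}.png"); h=cv2.cvtColor(im,cv2.COLOR_BGR2HSV); i=out[k-1][0]; W=i["world_to_cam"]; print("cam",-W[:3,:3].T@W[:3,3])
    om=(h[...,0]>8)&(h[...,0]<28)&(h[...,1]>150)&(h[...,2]>70)
    m,b=blob(om,(249,212) if k==1 else (256,190)); c=max(cv2.findContours(m.astype(np.uint8),cv2.RETR_EXTERNAL,cv2.CHAIN_APPROX_NONE)[0],key=len).reshape(-1,2).astype(float)
    print("cake",b[2],[ (z,circ(onplane(i,c,z))) for z in (0.022,0.028)]); cents.append((i,b[2]))
    dm=(h[...,2]<100)&(h[...,1]<90)
    m,b=blob(dm,(267,88) if k==1 else (283,15),500); c=max(cv2.findContours(m.astype(np.uint8),cv2.RETR_EXTERNAL,cv2.CHAIN_APPROX_NONE)[0],key=len).reshape(-1,2).astype(float)
    if k==2: c=c[c[:,1]>3]
    print("well",b[2],b[0],[(z,circ(onplane(i,c,z))) for z in (0.010,0.016)])
    if k==1:
        wm=(h[...,2]>150)&(h[...,1]<60); mw,_=blob(wm,(267,140),3000)
        pts=np.argwhere(mw)[:,::-1].astype(float); P=onplane(i,pts,0.016)[:,:2]*1000
        rect=cv2.minAreaRect(P.astype(np.float32)); print("plate rect",rect)
        for n,uv in (("knobtop",(323,22)),("pivot",(339,90))): print(n,onplane(i,[uv],0.062 if n=="knobtop" else 0.034))
        d=out[0][1]
        for uv in [(323,23),(339,90),(249,212),(300,150),(267,88),(320,26)]:
            o,dd=ray(i,[uv]); print(uv,np.round(o+dd[0]*d[uv[1],uv[0]],4))
        z=im[0:120,290:365]; cv2.imwrite("pics/clipz.png",cv2.resize(z,None,fx=5,fy=5))
print("tri cake",tri(cents))
```

```text
cam [0.51601374 0.06649678 0.38061515]
cake [248.52093596 211.19622332] [(0.022, (array([ 0.5075, -0.0694,  0.0323]), 0.00069)), (0.028, (array([ 0.5077, -0.0671,  0.0317]), 0.00068))]
well [266.46129838  87.16822722] 3204 [(0.01, (array([0.5269, 0.0666, 0.033 ]), 0.00042)), (0.016, (array([0.5267, 0.0666, 0.0325]), 0.00041))]
plate rect ((527.5907592773438, -4.26849365234375), (190.59054565429688, 300.49658203125), 0.275918573141098)
knobtop [[0.57456021 0.12359059 0.062     ]]
pivot [[0.5987323  0.06516921 0.034     ]]
(323, 23) [0.5747 0.1229 0.0614]
(339, 90) [0.5986 0.0652 0.0344]
(249, 212) [ 0.5082 -0.0669  0.0288]
(300, 150) [0.564  0.0011 0.0169]
(267, 88) [0.5274 0.0664 0.0105]
(320, 26) [0.5718 0.12   0.0633]
cam [0.5074218  0.00806741 0.27153204]
cake [255.89585288 189.82585851] [(0.022, (array([ 0.5076, -0.0694,  0.0324]), 0.0005)), (0.028, (array([ 0.5076, -0.0676,  0.0316]), 0.00049))]
well [283.51519681  22.08495267] 4014 [(0.01, (array([0.5273, 0.0672, 0.0336]), 0.00035)), (0.016, (array([0.5269, 0.0658, 0.0328]), 0.00034))]
tri cake [ 0.50758816 -0.0672454   0.0252074 ]
```

View pics/clipz.png

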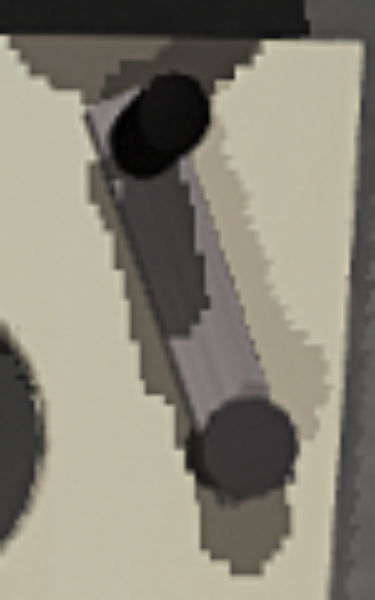

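The wrist view puts the cake at (0.5077, -0.067), the well at (0.527, 0.0665), the pivot at (0.599, 0.0655) and the knob at (0.5745, 0.1235), so q is about 1.17. Two-view heights match the text. Next I'll descend round the cake, touch the deck, back off slightly and grip lightly.

Run:
```python
from h import *
from plant import r, optics, status
q=quat(0.0)
r.grip(0.076,20)
print(status.read_gripper_width())
x,y=0.5077,-0.0674
r.line_to([x,y,0.105],q,velocity=0.15)
print(status.read_position(),status.read_contact_force())
hit=r.line_to([x,y,0.074],q,velocity=0.025,contact_N=4)
p=status.read_position();print(hit,p,status.read_contact_force(),status.read_time())
i=optics.camera_info("wrist"); im,d=optics.capture("wrist"); cv2.imwrite("pics/w3.png",im[:,:,::-1])
```

```text
0.07585364080233505
[ 0.50808335 -0.06750055  0.105734  ] [-0.02638261  0.67730079  0.83047701]
True [ 0.5076718  -0.06738314  0.07900956] [-2.50369356  0.38522422  6.8778389 ] 6.775
```

View pics/w3.png

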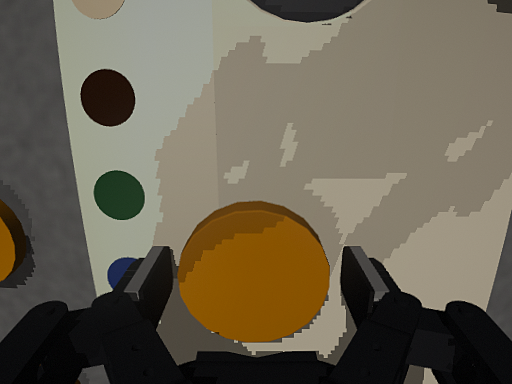

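It touched the deck at z = 0.079, and the cake sits centred between the pads at about (254,272). Now raising slightly and gripping at minimum force.

Run:
```python
from h import *
from plant import r, optics, status
q=quat(0.0)
x,y=0.5077,-0.0674
r.line_to([x,y,0.0848],q,velocity=0.05)
r.grip(0.062,20)
p=status.read_position();print(p,status.read_gripper_width(),status.read_contact_force(),status.read_time())
# slide part-way, slow enough
r.line_to([0.5265,0.030,0.0848],q,velocity=0.08)
print(status.read_position(),status.read_gripper_width(),status.read_contact_force(),status.read_time())
i=optics.camera_info("wrist"); im,d=optics.capture("wrist"); cv2.imwrite("pics/w4.png",im[:,:,::-1])
im,d=optics.capture("scene"); cv2.imwrite("pics/s4.png",im[:,:,::-1])
import pickle; pickle.dump(i,open("w4.pkl","wb"))
```

```text
[ 0.50770258 -0.06738267  0.08492333] 0.06307715106577466 [-2.56515771 -0.11004095  5.79788314] 7.3667
[0.52661725 0.03135734 0.08491116] 0.06302895794730182 [0.74319858 1.7138648  5.76244184] 8.7583
```

View pics/w4.png

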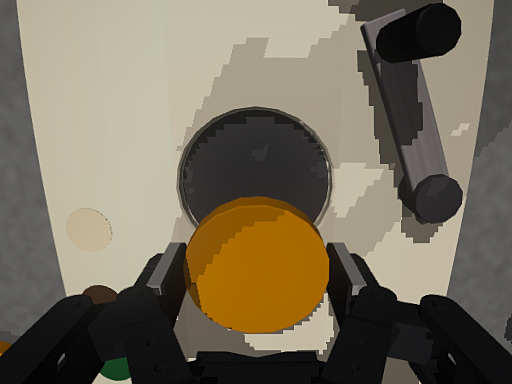

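View pics/s4.png

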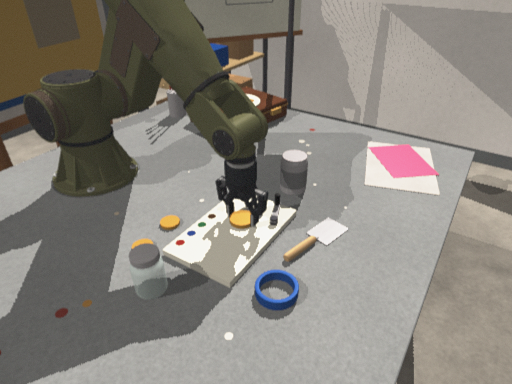

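Run:
```python
from h import *
import pickle
i=pickle.load(open("w4.pkl","rb")); im=cv2.imread("pics/w4.png"); h=cv2.cvtColor(im,cv2.COLOR_BGR2HSV)
om=(h[...,0]>8)&(h[...,0]<28)&(h[...,1]>150)&(h[...,2]>40)
m,b=blob(om,(257,265)); c=max(cv2.findContours(m.astype(np.uint8),cv2.RETR_EXTERNAL,cv2.CHAIN_APPROX_NONE)[0],key=len).reshape(-1,2).astype(float)
def fit(P,rad): 
    s=least_squares(lambda x:np.hypot(P[:,0]-x[0],P[:,1]-x[1])-rad,P.mean(0)[:2],loss="soft_l1",f_scale=0.0003); return s.x,np.std(s.fun)
# near side (lower, image rows>300) and sides -> top rim z .028 ; far (rows<225) -> bottom edge z .016
P=np.vstack([onplane(i,c[(c[:,1]>285)],0.028),onplane(i,c[c[:,1]<215],0.016)])
cake,e=fit(P,0.032); print("cake",cake,e, fit(onplane(i,c[c[:,1]>285],.028),.032), fit(onplane(i,c[c[:,1]<215],.016),.032))
# overlays
wm=0.5*0
best=None
g=cv2.GaussianBlur(cv2.cvtColor(im,cv2.COLOR_BGR2GRAY),(3,3),0).astype(float)
t=np.linspace(np.radians(-10),np.radians(190),120)
from scipy.ndimage import map_coordinates
def ring(x,y,rr,z):
    P=np.stack([x+rr*np.cos(t),y+rr*np.sin(t),np.full_like(t,z)],1); return proj(i,P)
res=[]
for x in np.arange(.522,.5325,.0005):
    for y in np.arange(.061,.0725,.0005):
        a=ring(x,y,.0335-.0009,.016);bq=ring(x,y,.0335+.0009,.016)
        va=map_coordinates(g,a[:,::-1].T,order=1);vb=map_coordinates(g,bq[:,::-1].T,order=1)
        res.append((np.clip(vb-va,-30,30).mean(),x,y))
res.sort(reverse=True); print(np.round(res[:6],4)); W=np.mean(res[:6],0)[1:]
print("well",W)
for ce,rr,z,col in ((W,.0335,.016,(0,0,255)),(cake,.032,.028,(255,0,0)),(cake,.032,.016,(0,255,0))):
    t=np.linspace(0,2*np.pi,200)
    cv2.polylines(im,[np.round(ring(*ce,rr,z)*8).astype(np.int32)],True,col,1,cv2.LINE_AA,3)
cv2.imwrite("pics/w4o.png",cv2.resize(im[80:350,150:370],None,fx=2.2,fy=2.2))
print("delta",W-cake)
```

```text
cake [0.52778762 0.03061402] 0.0003165806957980089 (array([0.52779788, 0.03111429]), np.float64(0.00025782017159289725)) (array([0.5277786 , 0.02959606]), np.float64(0.00018700384988823613))
[[30.      0.528   0.067 ]
 [30.      0.5275  0.067 ]
 [30.      0.5275  0.0665]
 [30.      0.5275  0.066 ]
 [29.9862  0.528   0.0665]
 [29.9785  0.528   0.0655]]
well [0.52775    0.06641667]
delta [-3.76181211e-05  3.58026484e-02]
```

View pics/w4o.png

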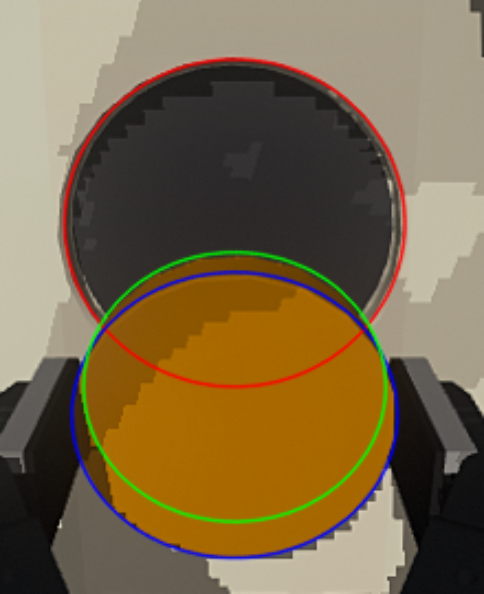

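Cake and well are aligned in x to under 0.5 mm, with 35.8 mm left in y. Sliding the rest and releasing.

Run:
```python
from h import *
from plant import r, optics, status
q=quat(0.0)
p=np.array(status.read_position()); print(p)
r.line_to([0.5266,0.03+0.0358-(0.0314-p[1] if False else 0),0.0848],q,velocity=0.06)
r.sleep(0.1)
print(status.read_position(),status.read_contact_force())
r.grip(0.070,20); r.sleep(0.2)
print(status.read_position(),status.read_gripper_width(),status.read_contact_force(),status.read_time())
i=optics.camera_info("wrist"); im,d=optics.capture("wrist"); cv2.imwrite("pics/w5.png",im[:,:,::-1]); np.save("pics/w5.npy",d)
for uv in [(255,230),(255,265),(230,250),(280,250),(255,290)]:
    o,dd=ray(i,[uv]); print(uv,np.round(o+dd[0]*d[uv[1],uv[0]],4))
```

```text
[0.52662191 0.03136794 0.08492717]
[0.52652783 0.06559376 0.08466066] [ 0.61967314 -0.11239584 -1.00732175]
[0.52663873 0.06575173 0.08484108] 0.0703644574268746 [ 0.51062179  0.26452907 -0.14378681] 10.15
(255, 230) [0.5272 0.0834 0.0237]
(255, 265) [0.5272 0.0661 0.0229]
(230, 250) [0.5163 0.0737 0.0231]
(280, 250) [0.5382 0.0737 0.0232]
(255, 290) [0.5272 0.0532 0.0229]
```

View pics/w5.png

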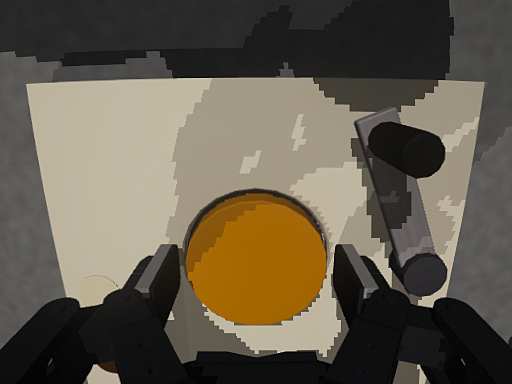

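The cake has dropped: its top reads about 0.023 at all sampled points, and a dark gap shows round it. I'll lift clear and check it from higher up, then look at the knob.

Run:
```python
from h import *
from plant import r, optics, status
import pickle
q=quat(0.0)
r.line_to([0.5266,0.0657,0.105],q,velocity=0.08)
r.line_to([0.545,0.05,0.21],q,velocity=0.2); r.sleep(0.1)
i=optics.camera_info("wrist"); im,d=optics.capture("wrist"); cv2.imwrite("pics/w6.png",im[:,:,::-1]); np.save("pics/w6.npy",d)
pickle.dump(i,open("w6.pkl","wb"))
print(status.read_position(),status.read_time(),[(np.round(np.array(x["location"])[::-1]*[512,384],1).tolist(),round(x["score"],2)) for x in optics.spot_point("wrist","clip_knob")])
h=cv2.cvtColor(im,cv2.COLOR_RGB2HSV)
om=(h[...,0]>8)&(h[...,0]<28)&(h[...,1]>150)&(h[...,2]>60)
m,b=blob(om,(230,180)); vu=np.argwhere(cv2.erode(m.astype(np.uint8),np.ones((7,7)))>0)
o,dd=ray(i,vu[:,::-1]); P=o+dd*d[vu[:,0],vu[:,1]][:,None]
A=np.c_[P[:,:2]-P[:,:2].mean(0),np.ones(len(P))]; s=np.linalg.lstsq(A,P[:,2],rcond=None)[0]
print("cake top z, slope(deg)",s[2],np.degrees(s[:2]),P.mean(0),b)
```

```text
[0.54444949 0.05014795 0.20848829] 11.4417 []
cake top z, slope(deg) 0.023874995145150464 [ 5.28745125 17.69879679] [0.52790695 0.066382   0.023875  ] (np.int32(5067), 1, array([234.27827117, 166.9490823 ]))
```

View pics/w6.png

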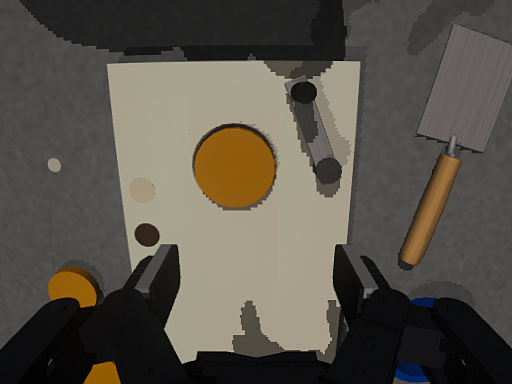

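The cake lies inside the well at about (234,167), and the knob is at (304,92). The plane-fit slope of 17° looks like depth outliers, so I'll check it robustly along with the knob position.

Run:
```python
from h import *
import pickle
i=pickle.load(open("w6.pkl","rb")); d=np.load("pics/w6.npy")
def med(u,v,n=3):
    vv,uu=np.mgrid[v-n:v+n+1,u-n:u+n+1]; o,dd=ray(i,np.c_[uu.ravel(),vv.ravel()]); P=o+dd*d[vv,uu].ravel()[:,None]; return np.round(np.median(P,0),4), np.round(np.ptp(P[:,2]),4)
for n,uv in dict(c=(234,167),l=(205,167),rr=(265,167),t=(234,142),b=(234,198),deckL=(170,150),deckR=(290,220),deckB=(234,240),deckT=(200,85),knob=(303,90),pivot=(328,171)).items(): print(n,*med(*uv))
print("knob",onplane(i,[(304,91)],.062),"pivot",onplane(i,[(328,171)],.034))
```

```text
c [0.5276 0.0664 0.0229] 0.0027
l [0.5049 0.0662 0.0227] 0.0029
rr [0.5518 0.0662 0.0228] 0.003
t [0.5279 0.0858 0.0226] 0.0025
b [0.5272 0.0409 0.0227] 0.0027
deckL [0.4764 0.0786 0.0168] 0.0032
deckR [0.5734 0.0192 0.0167] 0.003
deckB [0.526  0.0006 0.0164] 0.0028
deckT [0.5027 0.1282 0.0165] 0.0027
knob [0.574  0.1248 0.0627] 0.0026
pivot [0.5987 0.0662 0.0347] 0.003
knob [[0.57478626 0.12420676 0.062     ]] pivot [[0.59890329 0.06605106 0.034     ]]
```

The cake is flat: medians at five points run 22.6–22.9 mm, 6.1 mm above the deck, so it is seated. Now the clip: q is about 1.17. I'll cage the knob with the jaws tangential and follow the arc.

Run:
```python
from h import *
from plant import r, optics, status
import pickle
piv=np.array([0.5987,0.0662]); L=0.0625; q0=1.171
def pose(q,z,extra=0.0):
    c=piv+L*np.array([-np.cos(q),np.sin(q)])+extra*np.array([-np.sin(q),-np.cos(q)])
    return [c[0],c[1],z],quat(np.pi/2-q)
p,o=pose(q0,0.16)
r.grip(0.034,20)
r.reach(p,o)
p,o=pose(q0,0.108)
hit=r.line_to(p,o,velocity=0.08,contact_N=4)
print(hit,status.read_position(),status.read_contact_force(),status.read_time())
if not hit:
    r.grip(0.019,20); print(status.read_gripper_width(),status.read_contact_force())
i=optics.camera_info("wrist"); im,d=optics.capture("wrist"); cv2.imwrite("pics/w7.png",im[:,:,::-1])
im,d=optics.capture("scene"); cv2.imwrite("pics/s7.png",im[80:300,150:400,::-1])
print(status.read_time())
```

```text
False [0.57460091 0.12379433 0.10832542] [ 0.15804196  0.70583154 -0.43648459] 13.1917
0.01897303978545525 [-0.78699932  1.19382257  1.30710104]
13.5917
```

View pics/w7.png

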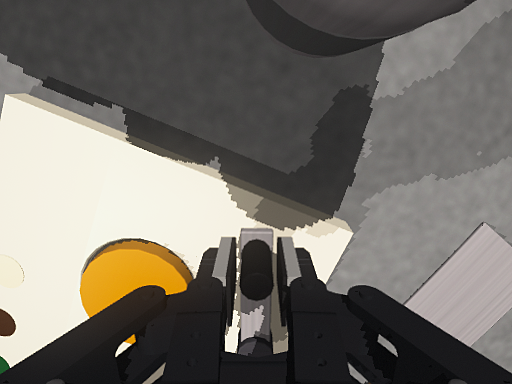

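View pics/s7.png

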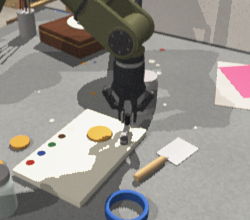

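The knob at (257,268) is caged between the pads with small gaps on both sides. Now swinging along the arc.

Run:
```python
from h import *
from plant import r, optics, status
piv=np.array([0.5987,0.0662]); L=0.0625; q0=1.171
def pose(q,z,extra=0.0):
    c=piv+L*np.array([-np.cos(q),np.sin(q)])+extra*np.array([-np.sin(q),-np.cos(q)])
    return [c[0],c[1],z],quat(np.pi/2-q)
for q in np.linspace(q0,0,8)[1:]:
    p,o=pose(q,0.108)
    hit=r.line_to(p,o,velocity=0.06,contact_N=12)
    print(round(q,2),hit,np.round(status.read_position(),4),np.round(status.read_contact_force(),2),round(status.read_time(),2))
    if hit: break
if not hit:
    p,o=pose(0,0.108,0.008)
    hit=r.line_to(p,o,velocity=0.02,contact_N=6)
    print("stop",hit,np.round(status.read_position(),4),np.round(status.read_contact_force(),2),round(status.read_time(),2))
i=optics.camera_info("wrist"); im,d=optics.capture("wrist"); cv2.imwrite("pics/w8.png",im[:,:,::-1])
```

```text
1.0 False [0.5652 0.1189 0.1082] [0.4  0.53 0.05] 13.92
0.84 False [0.5571 0.1127 0.1081] [ 0.17 -0.37 -0.73] 14.24
0.67 False [0.55   0.1051 0.1081] [-0.29  0.37 -0.07] 14.57
0.5 False [0.5442 0.0965 0.1081] [ 0.04 -1.2   0.31] 14.89
0.33 False [0.5399 0.087  0.1081] [0.07 0.02 0.21] 15.22
0.17 False [0.5373 0.0769 0.108 ] [0.22 0.17 0.25] 15.54
0.0 False [0.5363 0.0665 0.108 ] [ 0.47  0.09 -0.84] 15.87
stop True [0.5361 0.0626 0.1079] [0.72 5.07 2.35] 16.18
```

View pics/w8.png

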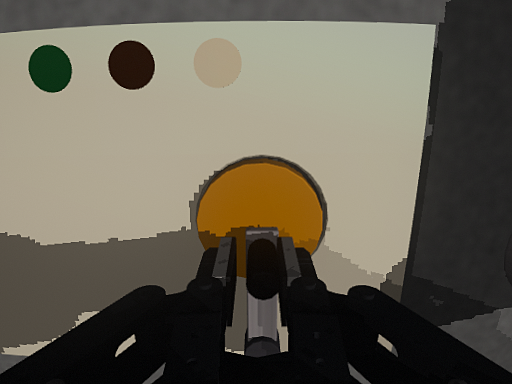

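The stop was met with 5 N at the expected place. Now opening, lifting and checking.

Run:
```python
from h import *
from plant import r, optics, status
import pickle
r.line_to([0.5361,0.0645,0.108],velocity=0.03)
r.grip(0.034)
r.line_to([0.5361,0.0645,0.16],velocity=0.1)
r.line_to([0.47,0.0645,0.24],velocity=0.25); r.sleep(0.2)
i=optics.camera_info("wrist"); im,d=optics.capture("wrist"); cv2.imwrite("pics/w9.png",im[:,:,::-1]); np.save("pics/w9.npy",d); pickle.dump(i,open("w9.pkl","wb"))
im,_=optics.capture("top"); cv2.imwrite("pics/t9.png",im[:,:,::-1])
im,_=optics.capture("scene"); cv2.imwrite("pics/s9.png",im[:,:,::-1])
print(status.read_position(),status.read_contact_force(),status.read_time())
```

```text
[0.47015094 0.06447366 0.23922994] [ 0.4359451  -0.55056919 -0.31347781] 18.3583
```

View pics/w9.png

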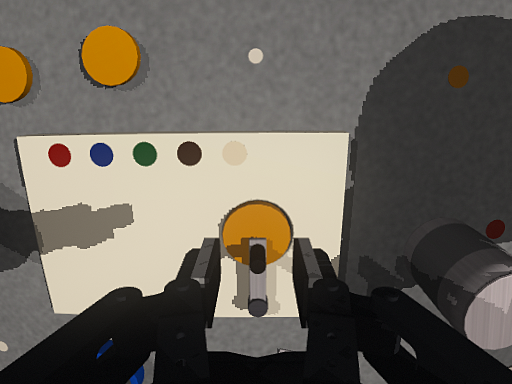

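View pics/t9.png

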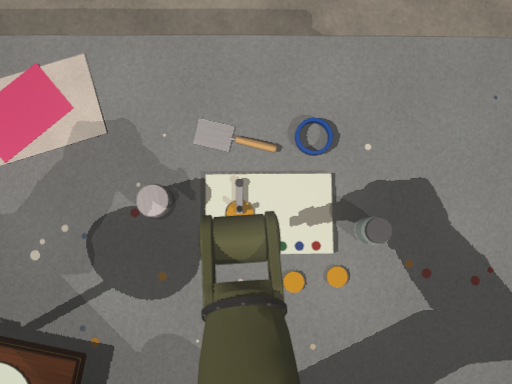

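View pics/s9.png

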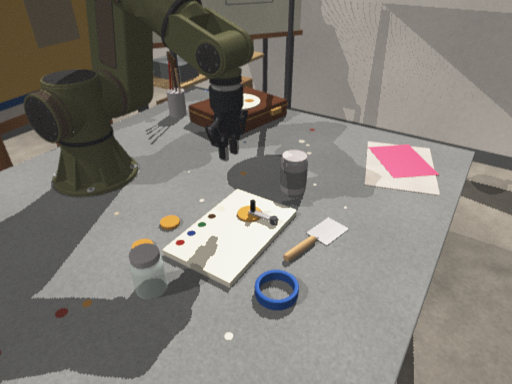

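Run:
```python
from h import *
import pickle
from plant import optics
i=pickle.load(open("w9.pkl","rb")); d=np.load("pics/w9.npy")
k=onplane(i,[(257.5,257)],.062)[0]; p=onplane(i,[(258.5,307)],.034)[0]; print(k,p,"q",np.arctan2(k[1]-p[1],p[0]-k[0]))
def med(u,v,n=2):
    vv,uu=np.mgrid[v-n:v+n+1,u-n:u+n+1]; o,dd=ray(i,np.c_[uu.ravel(),vv.ravel()]); P=o+dd*d[vv,uu].ravel()[:,None]; return np.round(np.median(P,0),4)
for uv in [(257,211),(232,228),(283,230),(257,226),(150,220),(60,260),(257,290)]: print(uv,med(*uv))
im=cv2.imread("pics/t9.png"); cv2.imwrite("pics/t9z.png",cv2.resize(im[165:260,195:340],None,fx=5,fy=5,interpolation=cv2.INTER_CUBIC))
im=cv2.imread("pics/w9.png"); cv2.imwrite("pics/w9z.png",cv2.resize(im[180:330,180:340],None,fx=4,fy=4,interpolation=cv2.INTER_CUBIC))
```

```text
[0.5282173  0.06605117 0.062     ] [0.59757397 0.06727441 0.034     ] q -0.01763521990709418
(257, 211) [0.5025 0.0657 0.0227]
(232, 228) [0.5195 0.0426 0.0224]
(283, 230) [0.5213 0.0898 0.0227]
(257, 226) [0.5172 0.0657 0.0228]
(150, 220) [ 0.5143 -0.0354  0.0163]
(60, 260) [ 0.5582 -0.1329  0.0167]
(257, 290) [0.5804 0.0658 0.0308]
```

View pics/w9z.png

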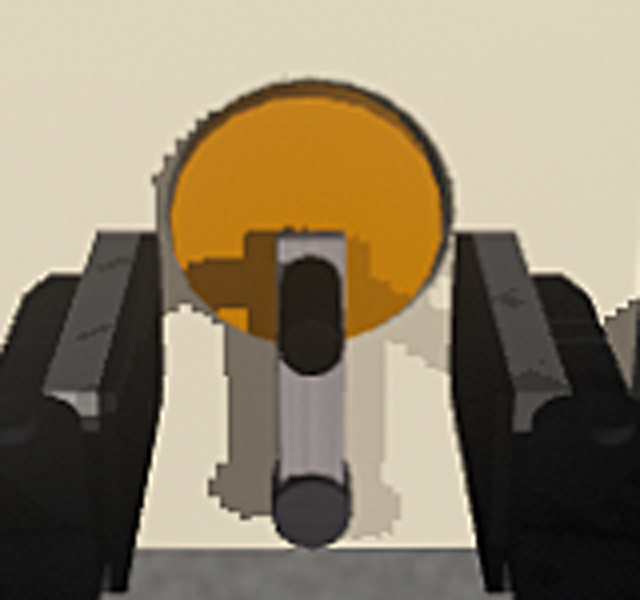

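View pics/t9z.png

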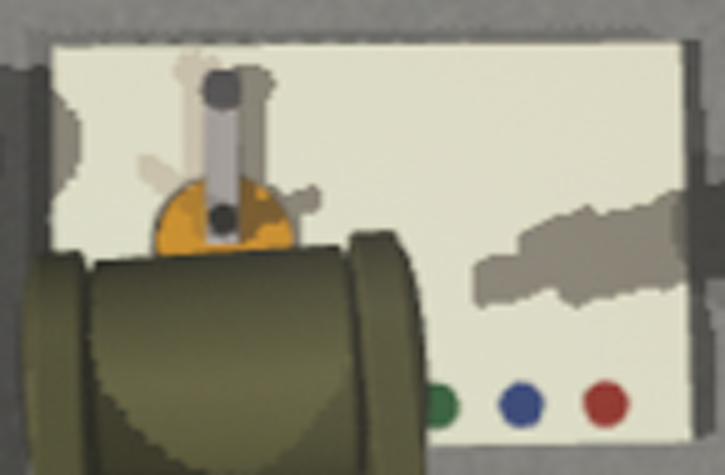

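The clip measures q ≈ -0.02, which is 0 within error, and the cake is still flat under it. The bystanders haven't moved. Handing in.

Run:
```python
from plant import r, status
r.close_job(); print(status.read_time())
```

```text
the job is handed in; nothing more can be done
the job is handed in; nothing more can be done
```

The cake is seated in the well and the clip is closed over it against its stop. I handed the job in at about 18.5 s, with the gripper clear of everything.

**Cake:** I gripped the large ochre cake lightly (20 N) and slid it along the plate, re-measuring it against the well with the wrist camera on the way. I released it over the well and it dropped in. Its top measures about 6 mm above the deck and is flat to about 0.3 mm, both before and after the clip was closed.

**Clip:** I caged the black knob between the fingers and swung it along its arc from q ≈ 1.17. It met its stop with about 5 N, and I then opened the fingers and lifted away. The last view gave q ≈ -0.02, which is closed within measuring error.

**Bystanders:** In the last top and scene pictures the jar, tin, tape and scraper are where they started; I compared these by eye.

**Checks that disagreed:**
- One plane fit over all the cake's depth pixels gave a false 17° tilt. I put this down to outlier depth readings, because local medians at five points showed the cake flat.
- The top and wrist cameras differed by 1–2 mm on the well's position, so I used the wrist camera.
- The force reading showed about 6 N upward while sliding, so the fingers or the cake rubbed lightly on the deck.

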